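# Close up the tea chest after serving

### The arm

A 6-joint arm with a two-finger parallel gripper is mounted at the origin on the work surface. World frame = base frame: x ahead of the robot, y to its left, z up, the work surface at z = 0. Lengths are in m, angles in rad, forces in N, time in s.
With the tool pointing down it reaches from about 0.25 to 0.725 m from the base axis. Payload 4 kg.
Tool frame: the origin (TCP) lies on the centre line of the jaws, within the pads' length; the fingertips stand 17 mm ahead of it and the grasp point (between the pads) lies 2 mm behind it; z points along the fingers, y is the line along which they close (so a half turn about z gives the same grasp; the last joint's range is limited). The gripper opens to 85 mm and grips with 20 to 120 N. Pads are 22 mm wide; open, the fingers measure 114 mm over their backs; the gripper's body (76 mm by 85 mm) begins 54 mm behind the grasp point. The pads swing forward as they close: fully open they stand 13 mm farther back than shut.
Start: joints at [-1.189, 0.241, 0.005, 1.335, 0, 1.571], TCP at [0.186, -0.464, 0.248] pointing down, gripper open.
Joint ranges: [-2.72, 2.72], [-1.05, 1.87], [-1.09, 1.28], [-1.99, 2.15], [-1.42, 1.44], [-3.14, 3.14]. Speed limits (rad/s): [2.79, 2.79, 3.14, 3.14, 3.14, 3.14].

### API

Orientations are given as a unit quaternion [x, y, z, w].
In Python, from workcell import get_obs, imaging, order gives the robot as it stands.
- The arm moves only by the tool apply_moves, never from a script. Its argument "targets" is a list that holds one entry, the list of rows, each a list of 5 numbers: the shift along the world's x, y, z in units of 40 mm (1.0 is 40 mm), then the turn about the world's z in degrees, then the gripper command: -1 is shut, 1 is fully open, values between are in proportion. In form: [[[dx, dy, dz, turn, fingers], ...]]. A call has 1 to 8 rows; each row shifts and turns the commanded pose from where the row before left it; what a row does not reach is not made up. A row lasts 1/12 s, in which the tool goes at most 41.7 mm and 7.16 degrees, less where a joint would pass 70% of its speed; a pose out of reach is approached as far as the arm can. A call is refused whole if a number of a shift passes 1 or a number of a turn 7.16, either way. A call with a gripper value outside its range is refused whole. The fingers move at their own pace and stop on an object; the grip force is fixed at half the most. Time passes only in rows, so rows that do not move let the fingers close. It gives the time, the measured TCP pose, the force, the opening and the grip force at its end, in the units of the state.
- get_obs(): the state, without advancing time (a new reading comes with each control period).
- imaging.camera(name): name is "scene" or "top" or "wrist"; returns (picture, depth): 480x640x3 uint8, blue, green, red; 480x640 float32, m along the optical axis (not along the pixel's ray), 0 where there is no reading.
- imaging.get_calibration(name): a dict with "camera_matrix" (3x3 intrinsics, pixels), "eye" and "rotation" of the camera in the world; the wrist camera has in their place "hand_eye" (4x4, takes a point from camera to tool coordinates, whose origin is the TCP and whose axes are the flange's). Camera axes: x right, y down, z forward; pixel columns grow to the right and rows downward; lengths in m; the calibration is good to about 2 mm. The wrist camera is an equidistant fisheye: a pixel r from the principal point sees the ray r / f radians off the axis. A picture is of the moment at which its call begins: read the wrist's pose just before it. get_calibration takes no time and is no camera call.
- order.job_done(): hands the job in; it is judged then, once.
The state is a dict: "clock": time; "joint_pos": joint angles; "joint_vel": joint speeds; "tau": joint torques, N m; "eef_pos": TCP position; "tool_rot": TCP orientation; "ft_force": force on the tool from outside, world axes, zero at the start; "ft_torque": the same for the moment, N m; "grip_width": finger opening in m; "grasp_force": force on a finger pad.
Only numpy, scipy, OpenCV 4.12 (cv2) and the standard library are available. Lean on these libraries where they do the work, as an engineer would, in place of code of your own. Each camera call takes 0.05 s, during which the arm holds its last target. There are 200 camera calls.

### The job

Close up the wooden tea chest using only the fingertips, without grasping or lifting anything: push both of its drawers fully in, and push its lid down until it is fully shut, gently, so that it does not slam. The chest stands loose on the table, so do not press hard, shove it along or lift it, and leave the teapot, the cup and saucer and the sugar jar where they stand.

Things in the scene. Friction and masses are not known exactly. Their poses are not given: they have to be found in the camera images.
- tea_chest: Wooden tea chest, 140 deep (x) x 260 wide (y) x 90 mm high without its lid; 3.5 to 4.7 kg in all, standing loose on the table. Origin: centre of its underside. Its own -x is the front, which faces the robot (turned up to 0.3 rad), +y its left as the robot sees it, z up. Two dark drawers side by side in the lower front, a compartment with a hinged lid above.
- drawer_left_knob (a point): Centre of the flat outer face of the left (+y) drawer's brass knob, 29 mm above the table. The knob is a disc 24 mm across and 8 mm thick on a stem; its face stands 22 mm in front of the drawer front. The dark drawer front is 115 wide x 42 mm high (8 to 50 mm above the table) and lies flush with the chest's front face when shut.
- drawer_right_knob (a point): The same point on the right (-y) drawer's knob.
- drawer_left (a joint): How far the left drawer is drawn out towards the chest's -x, in m: 0 fully in, 0.085 fully out. Slides with about 1.5 N of friction and stays where it is left.
- drawer_right (a joint): The same for the right drawer.
- lid (a joint): Opening angle of the lid in rad: 0 shut and level, 1.5 nearly upright. The stiff hinge (0.35 N m of friction) holds the lid where it is left; it does not fall by itself.
- lid_hinge (a point): Centre of the lid's hinge axis, which runs along the chest's y on the top of its back wall: 70 mm behind the chest's centre (+x), 90 mm above the table.
- lid_edge (a point): Middle of the lid's free (front) edge, on its outer face (the upper face when shut, then 100 mm above the table). The lid: a wooden plate 140 mm from hinge axis to free edge, 260 mm wide, 10 mm thick; its inner face lies in the plane of the hinge axis. A brass knob 18 mm wide and 23 mm tall stands on the outer face, mid-width, 15 mm from the free edge.
- teapot: White porcelain teapot with small flowers, 136 mm across, 210 mm over spout (its -x) and handle (its +x), 158 mm tall. Origin: centre of its underside. Leave alone.
- saucer: White saucer, 140 mm across, 16 mm high. Origin: centre of its underside. Leave alone.
- cup: White teacup standing in the saucer, 84 mm across the rim, 62 mm tall, handle towards its +y. Origin: centre of its underside. Leave alone.
- sugar_jar: Blue sugar jar with a brass cap, 66 mm across, 85 mm tall. Origin: centre of its underside. Leave alone.

How it is judged:
By the outcome, as a careful person would: the job done as asked, in the order asked, and still so for the second after the job is handed in, with the robot touching nothing.
It also fails if it takes over 51 s, if anything falls off the work surface, if the arm or the gripper's body presses on something with over 40 N, if the wrist force passes 120 N, or if a joint passes its speed limit or range.

## Working session

There is one attempt and no reset: what is moved stays moved. The work goes in short steps, Python scripts to look and compute and a tool call to move; the robot and the scene stay as the last step left them, time stands still between calls to the robot, and variables do not carry over. Pictures are saved under pics/ and viewed, at most 10 in all, crops included, and the job is handed in when it is done.

Besides the shell and the picture viewer there is one more tool, called as name(argument=value, ...), one argument or row to a line, values as JSON. apply_moves: Moves the arm, as the interface text tells. Its arguments: {"type":"object","properties":{"targets":{"type":"array","items":{"type":"array","items":{"type":"array","items":{"type":"number"}}}}},"required":["targets"]}

```bash
mkdir -p pics
cat > h.py <<'E'
import numpy as np, cv2
from workcell import get_obs, imaging, order
def world(name,depth,u,v,k=2):
    c=imaging.get_calibration(name);K=np.array(c["camera_matrix"]);R=np.array(c["rotation"]);e=np.array(c["eye"])
    p=depth[max(0,v-k):v+k+1,max(0,u-k):u+k+1];p=p[p>0];d=np.median(p)
    return e+R@(np.linalg.inv(K)@np.array([u,v,1])*d)
E
python3 - <<'E'
from h import *
for n in("scene","top"):
    p,d=imaging.camera(n);cv2.imwrite(f"pics/{n}0.png",p);np.save(f"{n}0.npy",d)
    c=imaging.get_calibration(n);print(n,c["eye"],np.round(c["rotation"],3).tolist())
o=get_obs();print(o["clock"],o["eef_pos"],o["tool_rot"],o["grip_width"],o["ft_force"])
E
```

```text
scene [1.06702946 0.68837777 0.92548125] [0.3, 0.875, -0.361, -0.119]
top [0.48326118 0.00808043 1.27244673] [-0.697, 0.717, -0.021, 0.022]
0.1 [ 0.18608361 -0.46350144  0.24751473] [ 9.81837302e-01  1.89722532e-01 -1.76676434e-04 -9.17799053e-04] 0.08510517035051222 [ 0.491464   -0.79423842  0.46198909]
```

View pics/scene0.png

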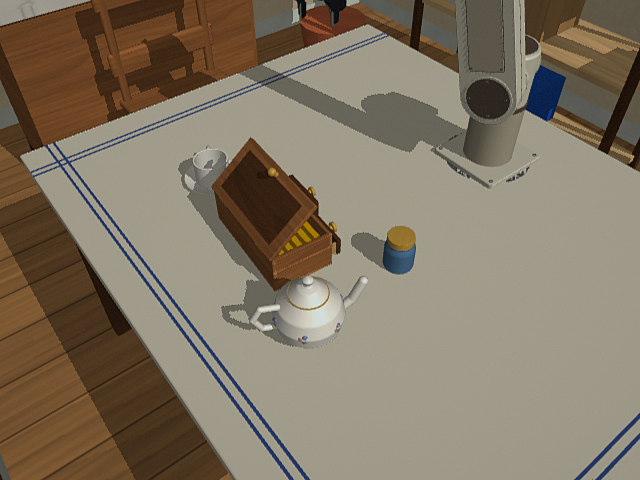

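View pics/top0.png

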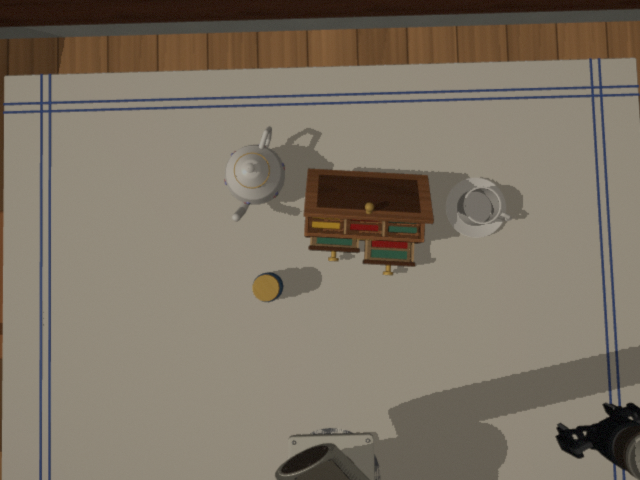

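The scene view shows the chest with its lid about half open, and the teapot close to its +y end. In the top view, the lid spans pixels (306,171) to (431,220). The left knob is at (333,258), the right knob at (388,271), the jar at (267,287), the teapot at (254,172) and the saucer at (477,207).

Run:
```python
from h import *
import h
p=cv2.imread("pics/top0.png");c=p[160:280,285:445];cv2.imwrite("pics/crop0.png",cv2.resize(c,None,fx=5,fy=5,interpolation=cv2.INTER_CUBIC))
from scipy.spatial.transform import Rotation as Ro
c=imaging.get_calibration("top");K=np.array(c["camera_matrix"]);R=Ro.from_quat(c["rotation"]).as_matrix();print(np.round(R,3).tolist(),K.tolist())
d=np.load("top0.npy");e=np.array(c["eye"])
v,u=np.mgrid[0:480,0:640]
P=(np.linalg.inv(K)@np.stack([u*d,v*d,d]).reshape(3,-1)).T@R.T+e
P=P.reshape(480,640,3);np.save("P0.npy",P)
for uu,vv in [(333,259),(388,272),(267,287),(250,168),(482,205),(306,300),(310,173),(428,178),(428,216),(309,212),(368,195),(334,247),(388,261),(238,216),(310,235),(420,239)]:
    print(uu,vv,np.round(np.median(P[vv-1:vv+2,uu-1:uu+2].reshape(-1,3),0),3))
# lid plane fit
m=np.zeros((480,640),bool);m[178:205,318:420]=1
q=P[m];q=q[np.abs(q[:,2]-q[:,2].mean())<.1];ct=q.mean(0);n=np.linalg.svd(q-ct,full_matrices=False)[2][2];n*=np.sign(n[2]);print("plane",ct,n,"angle",np.arccos(n[2]),"yaw",np.arctan2(n[1],n[0]), "res",np.std((q-ct)@n))
```

```text
[[-0.028, -0.998, 0.061], [-1.0, 0.029, 0.002], [-0.003, -0.061, -0.998]] [[548.1383003981206, 0.0, 320.63230569086886], [0.0, 548.1383003981206, 230.32183972954596], [0.0, 0.0, 1.0]]
333 259 [ 0.493 -0.016  0.041]
388 272 [ 0.46  -0.138  0.04 ]
267 287 [0.436 0.129 0.085]
250 168 [0.684 0.151 0.156]
482 205 [ 0.608 -0.364  0.009]
306 300 [0.401 0.048 0.   ]
310 173 [0.678 0.029 0.109]
428 178 [ 0.673 -0.244  0.004]
428 216 [ 0.572 -0.205  0.179]
309 212 [0.587 0.032 0.183]
368 195 [ 0.622 -0.09   0.147]
334 247 [ 0.52  -0.019  0.05 ]
388 261 [ 0.485 -0.14   0.049]
238 216 [0.589 0.184 0.114]
310 235 [0.546 0.033 0.089]
420 239 [ 0.53  -0.204  0.088]
plane [ 0.63142697 -0.09210818  0.13965859] [ 0.64941105 -0.05548532  0.75841062] angle 0.7099252132481887 yaw -0.08523245556502038 res 0.002042631634190245
```

View pics/crop0.png

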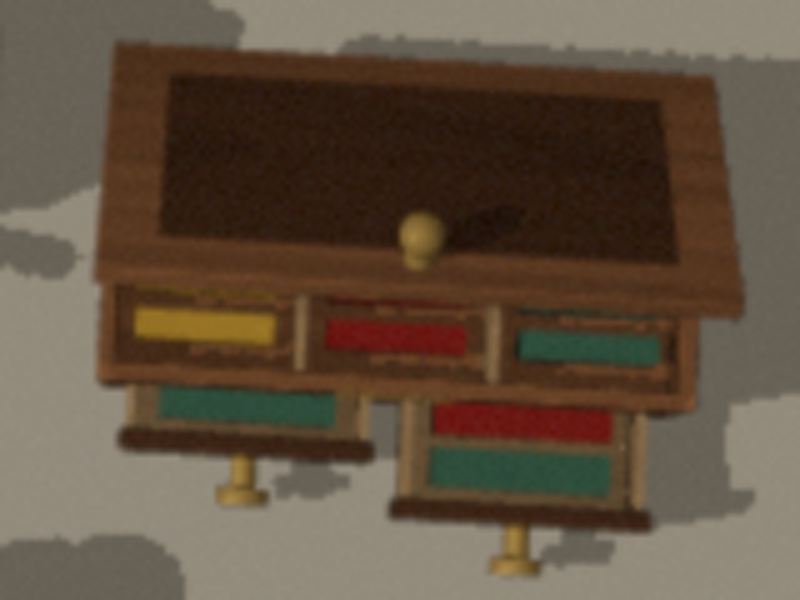

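The crop gives a chest yaw of about -0.08 rad and a centre near (0.607, -0.088). The lid is at about 0.71 rad. The left drawer is about 31 mm out with its knob at crop (241,497), and the right about 54 mm with its knob at (514,570). I'll start with the approach to the right knob, fingers shut.

Run:
```python
from h import *
print(np.round(imaging.get_calibration("wrist")["hand_eye"],3).tolist())
```

```text
[[0.001, -0.954, -0.3, 0.076], [1.0, 0.0, 0.001, 0.001], [-0.001, -0.3, 0.954, -0.125], [0.0, 0.0, 0.0, 1.0]]
```

apply_moves(
  targets=[
    [[0.4, 0.5, -0.1, -3.3, -1], [0.4, 0.5, -0.1, -3.3, -1], [0.4, 0.5, -0.1, -3.3, -1], [0.4, 0.5, -0.1, -3.3, -1], [0.4, 0.5, -0.1, -3.3, -1], [0.4, 0.5, -0.1, -3.3, -1], [0.4, 0.5, -0.1, -3.3, -1], [0.4, 0.5, -0.1, -3.3, -1]],
  ],
)

```text
clock: 0.77
eef_pos: [0.3146, -0.3027, 0.2158]
tool_rot: [0.999, -0.041, -0.0, -0.0]
ft_force: [-0.1, -0.7, -0.3]
grip_width: 0.0001
grasp_force: 0.0
```

```bash
python3 -c "
from h import *
print(np.round(get_obs()['joint_pos'],3))"
```

```text
[-0.766  0.135 -0.213  1.224  0.     2.458]
```

apply_moves(
  targets=[
    [[0.17, 0.26, -0.13, 7.1, -1], [0.17, 0.26, -0.13, 7.1, -1], [0.17, 0.26, -0.13, 7.1, -1], [0.17, 0.26, -0.13, 7.1, -1], [0.17, 0.26, -0.13, 7.1, -1], [0.17, 0.26, -0.13, 7.1, -1], [0.17, 0.26, -0.13, 7.1, -1], [0.17, 0.26, -0.13, 7.1, -1]],
  ],
)

```text
clock: 1.43
eef_pos: [0.3686, -0.22, 0.1741]
tool_rot: [0.896, 0.443, -0.0, -0.0]
ft_force: [-0.3, -0.0, -0.6]
grip_width: 0.0001
grasp_force: 0.0
```

apply_moves(
  targets=[
    [[0.17, 0.26, -0.13, 7.1, -1], [0.17, 0.26, -0.13, 7.1, -1], [0.17, 0.26, -0.13, 7.1, -1], [0.17, 0.26, -0.13, 7.1, -1], [0.17, 0.26, -0.13, 7.1, -1], [0.17, 0.26, -0.13, 7.1, -1], [0.17, 0.26, -0.13, 7.1, -1], [0.17, 0.26, -0.13, 7.1, -1]],
  ],
)

```text
clock: 2.1
eef_pos: [0.423, -0.1369, 0.1325]
tool_rot: [0.578, 0.816, -0.0, -0.0]
ft_force: [1.0, -0.2, -0.5]
grip_width: -0.0001
grasp_force: 0.0
```

apply_moves(
  targets=[
    [[0, 0, -0.1, 7.1, -1], [0, 0, -0.1, 7.1, -1], [0, 0, -0.1, 7.1, -1], [0, 0, -0.1, 7.1, -1], [0, 0, -0.1, 7.1, -1], [0, 0, -0.1, 7.1, -1], [0, 0, -0.1, 7.1, -1], [0, 0, -0.1, 7.1, -1]],
  ],
)

```text
clock: 2.77
eef_pos: [0.4227, -0.1375, 0.1005]
tool_rot: [0.12, 0.993, 0.0, -0.0]
ft_force: [0.4, 0.4, 0.6]
grip_width: -0.0003
grasp_force: 0.0
```

apply_moves(
  targets=[
    [[0, 0, -0.3, 4.6, -1], [0, 0, -0.3, 4.6, -1], [0, 0, -0.3, 0, -1], [0, 0, -0.3, 0, -1], [0, 0, -0.18, 0, -1]],
  ],
)

```text
clock: 3.18
eef_pos: [0.4221, -0.1372, 0.0445]
tool_rot: [0.043, 0.999, 0.0, -0.001]
ft_force: [-0.7, 0.9, 0.0]
grip_width: 0.0001
grasp_force: 0.0
```

Run:
```python
from h import *
p,d=imaging.camera("wrist");cv2.imwrite("pics/w1.png",p)
p,d=imaging.camera("scene");c=p[120:320,160:440];cv2.imwrite("pics/s1.png",cv2.resize(c,None,fx=2.85,fy=2.85))
w=np.hstack([cv2.imread("pics/w1.png")[:, :],]);a=cv2.resize(w,(400,300));b=cv2.resize(c,(400,286));b=cv2.copyMakeBorder(b,0,14,0,0,0)
cv2.imwrite("pics/m1.png",np.hstack([a,b]))
o=get_obs();print(o["eef_pos"],o["joint_pos"],o["ft_force"])
```

```text
[ 0.42172898 -0.13716066  0.04458037] [-3.14437390e-01  3.40023570e-01 -4.53102125e-01  7.81181267e-01
 -9.70201638e-06 -2.28447965e-01] [ 0.27092098  0.40158267 -0.24189945]
```

View pics/m1.png

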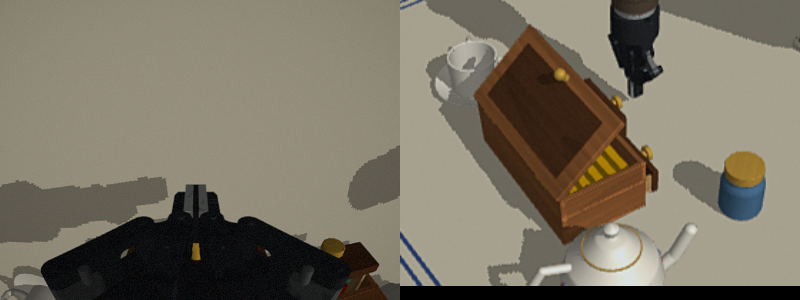

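The wrist half of the picture shows the right knob at (196,250), lined up behind the shut fingertips at (196,190). The scene half shows the tool clear in front of the chest. Next I push along the chest's +x.

apply_moves(
  targets=[
    [[0.12, -0.01, 0, 0, -1], [0.12, -0.01, 0, 0, -1], [0.12, -0.01, 0, 0, -1], [0.12, -0.01, 0, 0, -1], [0.1, -0.008, 0, 0, -1], [0.1, -0.008, 0, 0, -1], [0.1, -0.008, 0, 0, -1], [0.1, -0.008, 0, 0, -1]],
  ],
)

```text
clock: 3.95
eef_pos: [0.4584, -0.1405, 0.0459]
tool_rot: [0.043, 0.999, -0.0, -0.0]
ft_force: [-1.3, 0.0, 1.9]
grip_width: -0.0003
grasp_force: 0.8
```

apply_moves(
  targets=[
    [[0.1, -0.008, 0, 0, -1], [0.1, -0.008, 0, 0, -1], [0.1, -0.008, 0, 0, -1], [0.1, -0.008, 0, 0, -1], [0.1, -0.008, 0, 0, -1], [0.1, -0.008, 0, 0, -1]],
  ],
)

```text
clock: 4.45
eef_pos: [0.4827, -0.1425, 0.0459]
tool_rot: [0.043, 0.999, -0.0, -0.0]
ft_force: [-2.5, -0.5, -0.4]
grip_width: -0.0002
grasp_force: 0.8
```

apply_moves(
  targets=[
    [[0.05, -0.004, 0, 0, -1], [0.05, -0.004, 0, 0, -1], [0.05, -0.004, 0, 0, -1], [0.05, -0.004, 0, 0, -1], [0.05, -0.004, 0, 0, -1], [0.05, -0.004, 0, 0, -1]],
  ],
)

```text
clock: 4.95
eef_pos: [0.4943, -0.1434, 0.0458]
tool_rot: [0.043, 0.999, -0.0, -0.0]
ft_force: [-1.2, -0.6, -0.7]
grip_width: 0.0
grasp_force: 0.8
```

apply_moves(
  targets=[
    [[0.03, 0, 0, 0, -1], [0.03, 0, 0, 0, -1]],
  ],
)

```text
clock: 5.12
eef_pos: [0.4956, -0.1434, 0.0457]
tool_rot: [0.043, 0.999, -0.0, -0.001]
ft_force: [-6.5, -1.4, 4.5]
grip_width: 0.0001
grasp_force: 3.3
```

apply_moves(
  targets=[
    [[0, 0, 0, 0, -1]],
  ],
)

```text
clock: 5.2
eef_pos: [0.4956, -0.1434, 0.0457]
tool_rot: [0.043, 0.999, -0.0, -0.001]
ft_force: [-5.0, -1.3, 2.7]
grip_width: -0.0001
grasp_force: 2.2
```

apply_moves(
  targets=[
    [[-0.2, 0.016, 0, 0, -1], [-0.4, 0.032, 0, 0, -1], [-0.4, 0.032, 0, 0, -1], [-0.3, 0.02, 0, 0, -1], [0, 0.5, 0, 0, -1], [0, 0.8, 0, 0, -1], [0, 0.8, 0, 0, -1], [0, 0.8, 0, 0, -1]],
  ],
)

```text
clock: 5.87
eef_pos: [0.4453, -0.0221, 0.0464]
tool_rot: [0.044, 0.999, 0.001, 0.001]
ft_force: [1.0, -0.1, 0.3]
grip_width: 0.0004
grasp_force: 0.0
```

apply_moves(
  targets=[
    [[0, 0.2, 0, 0, -1], [0.1, -0.008, 0, 0, -1], [0.12, -0.01, 0, 0, -1], [0.12, -0.01, 0, 0, -1], [0.12, -0.01, 0, 0, -1], [0.12, -0.01, 0, 0, -1], [0.1, -0.008, 0, 0, -1], [0.1, -0.008, 0, 0, -1]],
  ],
)

```text
clock: 6.53
eef_pos: [0.4765, -0.0186, 0.0458]
tool_rot: [0.044, 0.999, -0.0, -0.0]
ft_force: [0.8, 0.1, -0.3]
grip_width: -0.0002
grasp_force: 0.0
```

apply_moves(
  targets=[
    [[0.1, -0.008, 0, 0, -1], [0.1, -0.008, 0, 0, -1], [0.1, -0.008, 0, 0, -1], [0.1, -0.008, 0, 0, -1]],
  ],
)

```text
clock: 6.87
eef_pos: [0.4916, -0.0194, 0.0456]
tool_rot: [0.043, 0.999, -0.0, -0.001]
ft_force: [-2.9, -1.1, -0.1]
grip_width: 0.0003
grasp_force: 0.8
```

apply_moves(
  targets=[
    [[0.05, -0.004, 0, 0, -1], [0.05, -0.004, 0, 0, -1], [0.05, -0.004, 0, 0, -1], [0.05, -0.004, 0, 0, -1]],
  ],
)

```text
clock: 7.2
eef_pos: [0.4998, -0.0198, 0.0458]
tool_rot: [0.043, 0.999, 0.0, -0.0]
ft_force: [-1.7, -1.2, -0.4]
grip_width: 0.0004
grasp_force: 0.8
```

apply_moves(
  targets=[
    [[0.03, 0, 0, 0, -1], [0.03, 0, 0, 0, -1], [0.03, 0, 0, 0, -1]],
  ],
)

```text
clock: 7.45
eef_pos: [0.5035, -0.0198, 0.0459]
tool_rot: [0.043, 0.999, -0.0, -0.0]
ft_force: [-2.6, -1.3, -0.2]
grip_width: 0.0001
grasp_force: 0.8
```

apply_moves(
  targets=[
    [[0.03, 0, 0, 0, -1], [0.03, 0, 0, 0, -1]],
  ],
)

```text
clock: 7.62
eef_pos: [0.506, -0.0199, 0.0459]
tool_rot: [0.043, 0.999, -0.0, 0.0]
ft_force: [-2.2, -1.8, 0.8]
grip_width: -0.0002
grasp_force: 0.8
```

apply_moves(
  targets=[
    [[0.03, 0, 0, 0, -1]],
  ],
)

```text
clock: 7.7
eef_pos: [0.5061, -0.0198, 0.0459]
tool_rot: [0.043, 0.999, -0.0, -0.001]
ft_force: [-6.4, -0.8, 5.4]
grip_width: -0.0
grasp_force: 3.2
```

apply_moves(
  targets=[
    [[-0.2, 0.016, 0, 0, -1], [-0.4, 0.032, 0, 0, -1], [-0.5, 0.04, 0.1, 0, -1], [-0.4, 0, 0.7, 0, -1], [-0.3, 0, 0.9, 0, -1], [0, 0, 0.9, 0, -1], [0, 0, 0.9, 0, -1], [0, 0, 0.9, 0, -1]],
  ],
)

```text
clock: 8.37
eef_pos: [0.435, -0.016, 0.2242]
tool_rot: [0.043, 0.999, 0.0, 0.001]
ft_force: [1.0, -0.9, -0.5]
grip_width: -0.0002
grasp_force: 0.0
```

apply_moves(
  targets=[
    [[0, 0, 0.9, 0, -1], [0, 0, 0.2, 0, -1]],
  ],
)

```text
clock: 8.53
eef_pos: [0.4383, -0.0161, 0.2726]
tool_rot: [0.043, 0.999, 0.0, 0.007]
ft_force: [1.5, 0.3, 0.4]
grip_width: 0.0002
grasp_force: 0.0
```

Run:
```python
from h import *
p,d=imaging.camera("top");c=p[160:280,285:445];cv2.imwrite("pics/t2.png",cv2.resize(c,None,fx=5,fy=5,interpolation=cv2.INTER_CUBIC))
o=get_obs();print(o["eef_pos"],o["ft_force"])
```

```text
[ 0.43829471 -0.0161623   0.27160356] [ 0.8373447  -0.48695691  0.75087599]
```

View pics/t2.png

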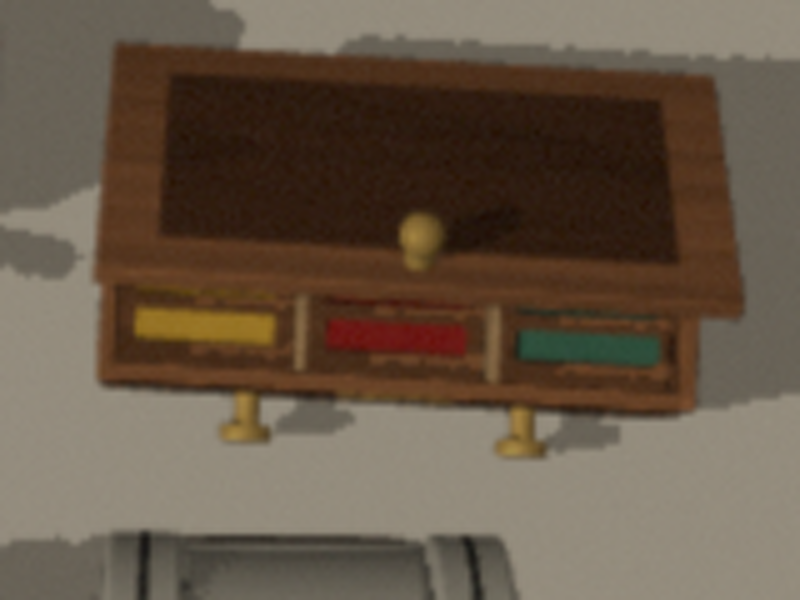

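The top view shows both drawers flush, with the knobs at crop (244,430) and (520,448). The chest is where it was and the lid is unchanged, so I move over the lid's outer face beside its knob.

apply_moves(
  targets=[
    [[0.5, -0.36, 0, 0, -1], [0.6, -0.42, 0, 0, -1], [0.6, -0.42, 0, 0, -1], [0.6, -0.42, 0, 0, -1], [0.6, -0.42, 0, 0, -1], [0.6, -0.42, 0, 0, -1], [0.5, -0.39, -0.4, 0, -1], [0, 0, -0.5, 0, -1]],
  ],
)

```text
clock: 9.25
eef_pos: [0.5993, -0.1332, 0.2284]
tool_rot: [0.044, 0.999, -0.001, 0.003]
ft_force: [0.5, 0.3, 0.2]
grip_width: 0.0001
grasp_force: 0.0
```

apply_moves(
  targets=[
    [[0, 0, 0, 0, -1]],
  ],
)

```text
clock: 9.33
eef_pos: [0.5935, -0.1306, 0.2233]
tool_rot: [0.044, 0.999, 0.001, -0.005]
ft_force: [-1.0, 0.8, -0.7]
grip_width: 0.0003
grasp_force: 0.0
```

apply_moves(
  targets=[
    [[0, 0, -0.1, 0, -1], [0, 0, -0.1, 0, -1], [0, 0, -0.1, 0, -1], [0, 0, -0.1, 0, -1], [0, 0, -0.1, 0, -1], [0, 0, -0.06, 0, -1]],
  ],
)

```text
clock: 9.83
eef_pos: [0.595, -0.13, 0.2077]
tool_rot: [0.043, 0.999, -0.0, 0.0]
ft_force: [-0.3, -0.4, -0.9]
grip_width: -0.0001
grasp_force: 0.0
```

apply_moves(
  targets=[
    [[0, 0, -0.05, 0, -1], [0, 0, -0.05, 0, -1]],
  ],
)

```text
clock: 10.0
eef_pos: [0.5951, -0.1302, 0.2036]
tool_rot: [0.043, 0.999, -0.0, 0.0]
ft_force: [0.4, 0.6, 0.9]
grip_width: 0.0002
grasp_force: 0.0
```

apply_moves(
  targets=[
    [[0, 0, -0.05, 0, -1], [0, 0, -0.05, 0, -1], [0, 0, -0.05, 0, -1]],
  ],
)

```text
clock: 10.25
eef_pos: [0.5952, -0.1304, 0.1974]
tool_rot: [0.043, 0.999, -0.0, 0.0]
ft_force: [-0.5, 0.2, -0.1]
grip_width: 0.0001
grasp_force: 0.0
```

apply_moves(
  targets=[
    [[0, 0, -0.05, 0, -1], [0, 0, -0.05, 0, -1]],
  ],
)

```text
clock: 10.42
eef_pos: [0.5951, -0.1304, 0.1933]
tool_rot: [0.043, 0.999, 0.0, -0.0]
ft_force: [-0.2, 0.8, 0.5]
grip_width: 0.0
grasp_force: 0.0
```

apply_moves(
  targets=[
    [[0, 0, -0.05, 0, -1], [0, 0, -0.05, 0, -1], [0, 0, -0.05, 0, -1]],
  ],
)

```text
clock: 10.67
eef_pos: [0.5954, -0.1304, 0.1877]
tool_rot: [0.043, 0.999, -0.0, 0.0]
ft_force: [0.2, 0.3, 2.3]
grip_width: -0.0001
grasp_force: 1.1
```

apply_moves(
  targets=[
    [[-0.03, 0.002, -0.036, 0, -1], [-0.03, 0.002, -0.036, 0, -1], [-0.028, 0.002, -0.037, 0, -1], [-0.028, 0.002, -0.037, 0, -1], [-0.028, 0.002, -0.037, 0, -1], [-0.027, 0.002, -0.038, 0, -1], [-0.027, 0.002, -0.038, 0, -1], [-0.026, 0.002, -0.038, 0, -1]],
  ],
)

```text
clock: 11.33
eef_pos: [0.5859, -0.1296, 0.1755]
tool_rot: [0.043, 0.999, 0.0, -0.0]
ft_force: [-1.5, 0.3, 2.6]
grip_width: 0.0001
grasp_force: 1.0
```

apply_moves(
  targets=[
    [[-0.026, 0.002, -0.038, 0, -1], [-0.026, 0.002, -0.038, 0, -1], [-0.025, 0.002, -0.039, 0, -1], [-0.025, 0.002, -0.039, 0, -1], [-0.024, 0.002, -0.039, 0, -1], [-0.023, 0.002, -0.04, 0, -1], [-0.022, 0.002, -0.04, 0, -1], [-0.022, 0.002, -0.041, 0, -1]],
  ],
)

```text
clock: 12.0
eef_pos: [0.5782, -0.129, 0.1628]
tool_rot: [0.043, 0.999, -0.0, -0.0]
ft_force: [-0.6, 0.5, 1.6]
grip_width: 0.0002
grasp_force: 1.0
```

apply_moves(
  targets=[
    [[-0.021, 0.002, -0.041, 0, -1], [-0.02, 0.002, -0.041, 0, -1], [-0.02, 0.002, -0.042, 0, -1], [-0.019, 0.002, -0.042, 0, -1], [-0.018, 0.002, -0.042, 0, -1], [-0.018, 0.001, -0.043, 0, -1], [-0.017, 0.001, -0.043, 0, -1], [-0.016, 0.001, -0.043, 0, -1]],
  ],
)

```text
clock: 12.67
eef_pos: [0.5723, -0.1285, 0.1494]
tool_rot: [0.043, 0.999, 0.0, -0.0]
ft_force: [-0.8, 0.9, 2.2]
grip_width: -0.0002
grasp_force: 0.9
```

apply_moves(
  targets=[
    [[-0.014, 0.001, -0.043, 0, -1], [-0.014, 0.001, -0.043, 0, -1], [-0.013, 0.001, -0.043, 0, -1], [-0.012, 0.001, -0.043, 0, -1], [-0.012, 0.001, -0.043, 0, -1], [-0.01, 0.001, -0.04, 0, -1], [-0.01, 0.001, -0.04, 0, -1], [-0.01, 0.001, -0.04, 0, -1]],
  ],
)

```text
clock: 13.33
eef_pos: [0.5686, -0.1282, 0.136]
tool_rot: [0.043, 0.999, 0.0, -0.0]
ft_force: [-0.9, -0.1, 1.4]
grip_width: 0.0001
grasp_force: 0.9
```

apply_moves(
  targets=[
    [[-0.008, 0, -0.03, 0, -1], [-0.008, 0, -0.03, 0, -1], [-0.007, 0, -0.03, 0, -1], [-0.006, 0, -0.03, 0, -1], [-0.006, 0, -0.03, 0, -1], [-0.005, 0, -0.03, 0, -1], [-0.005, 0, -0.03, 0, -1], [-0.005, 0, -0.03, 0, -1]],
  ],
)

```text
clock: 14.0
eef_pos: [0.5666, -0.1281, 0.1264]
tool_rot: [0.043, 0.999, 0.0, -0.0]
ft_force: [-1.2, 0.9, 2.2]
grip_width: 0.0
grasp_force: 0.9
```

apply_moves(
  targets=[
    [[-0.003, 0, -0.02, 0, -1], [-0.003, 0, -0.02, 0, -1], [-0.003, 0, -0.02, 0, -1], [-0.003, 0, -0.02, 0, -1], [-0.002, 0, -0.02, 0, -1], [-0.002, 0, -0.02, 0, -1], [-0.001, 0, -0.02, 0, -1]],
  ],
)

```text
clock: 14.58
eef_pos: [0.566, -0.1282, 0.1209]
tool_rot: [0.043, 0.999, 0.0, 0.0]
ft_force: [-0.6, 1.5, 1.2]
grip_width: -0.0001
grasp_force: 0.9
```

apply_moves(
  targets=[
    [[0, 0, -0.015, 0, -1], [0, 0, -0.015, 0, -1], [0, 0, -0.015, 0, -1], [0, 0, -0.015, 0, -1]],
  ],
)

```text
clock: 14.92
eef_pos: [0.5659, -0.1283, 0.1185]
tool_rot: [0.043, 0.999, -0.0, -0.0]
ft_force: [-2.5, 0.9, 1.1]
grip_width: -0.0
grasp_force: 0.9
```

apply_moves(
  targets=[
    [[0, 0, -0.015, 0, -1], [0, 0, -0.015, 0, -1], [0, 0, -0.015, 0, -1]],
  ],
)

```text
clock: 15.17
eef_pos: [0.5659, -0.1283, 0.117]
tool_rot: [0.043, 0.999, -0.0, -0.0]
ft_force: [-1.6, 1.3, 7.2]
grip_width: -0.0002
grasp_force: 3.4
```

apply_moves(
  targets=[
    [[0, 0, -0.015, 0, -1], [0, 0, 0, 0, -1]],
  ],
)

```text
clock: 15.33
eef_pos: [0.5659, -0.1283, 0.117]
tool_rot: [0.043, 0.999, -0.0, 0.0]
ft_force: [-2.3, 0.9, 5.5]
grip_width: -0.0005
grasp_force: 3.2
```

apply_moves(
  targets=[
    [[0, 0, 0.05, 0, -1], [0, 0, 0.2, 0, -1], [0, 0, 0.5, 0, -1], [0, 0, 0.8, 0, -1], [0, 0, 0.8, 0, -1], [-0.5, 0, 0.5, 0, -1], [-0.8, 0, 0.2, 0, -1], [-0.8, 0, 0, 0, -1]],
  ],
)

```text
clock: 16.0
eef_pos: [0.4835, -0.1287, 0.2412]
tool_rot: [0.043, 0.999, -0.001, 0.003]
ft_force: [0.3, -0.8, 0.5]
grip_width: 0.0002
grasp_force: 0.0
```

apply_moves(
  targets=[
    [[-0.8, 0, 0, 0, -1], [-0.7, 0, 0, 0, -1], [-0.6, 0, 0, 0, -1], [-0.3, 0, 0, 0, -1], [0, 0, 0, 0, -1], [0, 0, 0, 0, -1]],
  ],
)

```text
clock: 16.5
eef_pos: [0.3869, -0.1285, 0.2389]
tool_rot: [0.043, 0.999, -0.0, 0.001]
ft_force: [0.2, -0.5, 0.3]
grip_width: 0.0003
grasp_force: 0.0
```

Run:
```python
from h import *
p,d=imaging.camera("top");c=p[160:280,285:445];a=cv2.resize(c,(400,300))
q,d2=imaging.camera("scene");b=cv2.resize(q[120:300,170:410],(400,300))
cv2.imwrite("pics/m3.png",np.hstack([a,b]))
from scipy.spatial.transform import Rotation as Ro
c=imaging.get_calibration("top");K=np.array(c["camera_matrix"]);R=Ro.from_quat(c["rotation"]).as_matrix()
for u,v in [(315,180),(315,200),(315,225),(370,185),(420,185),(418,205),(416,228),(345,228),(400,228)]:
    print(u,v,np.round(R@(np.linalg.inv(K)@[u,v,1]*np.median(d[v-2:v+3,u-2:u+3]))+c["eye"],4))
print(get_obs()["eef_pos"],get_obs()["clock"])
```

```text
315 180 [0.6635 0.019  0.1005]
315 200 [0.6202 0.0202 0.1   ]
315 225 [0.5663 0.0217 0.1006]
370 185 [ 0.6491 -0.0989  0.1013]
420 185 [ 0.6461 -0.2065  0.1006]
418 205 [ 0.6031 -0.2006  0.0998]
416 228 [ 0.5538 -0.1944  0.0997]
345 228 [ 0.5581 -0.0423  0.1005]
400 228 [ 0.5547 -0.1599  0.1013]
[ 0.38754034 -0.12848759  0.23852248] 16.6
```

View pics/m3.png

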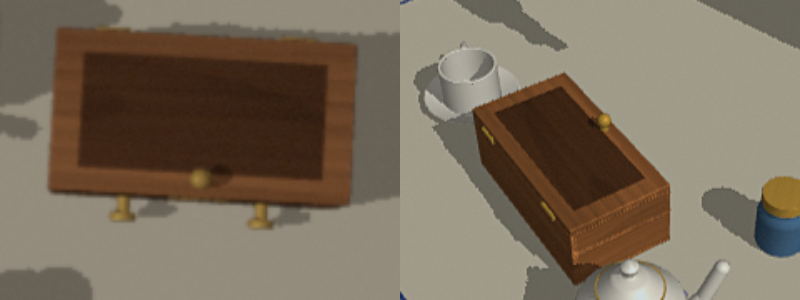

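The lid lies level at 100 mm across its whole surface. Both knobs, at (122,215) and (260,222), stand just in front of the face, the chest is where it stood, and the tool is clear.

```bash
python3 -c "
from workcell import order
print(order.job_done())"
```

```text
the job is handed in; nothing more can be done
None
```

I pushed both drawers fully in, then closed the lid slowly until it was fully shut; the chest didn't visibly move, nothing else was touched, and I handed the job in at about 17 s.

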